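Pop a mint tin from the table dispenser and trap it on the chute

ROBOT

A 6-joint arm with a two-finger parallel gripper is mounted at the origin on the work surface. World frame = base frame: x ahead of the robot, y to its left, z up, the work surface at z = 0. Lengths are in m, angles in rad, forces in N, time in s.
With the tool pointing down it reaches from about 0.35 to 0.975 m from the base axis. Payload 4.9 kg.
Tool frame: the origin (TCP) lies midway between the tips of the shut fingers; the grasp point (between the pads) lies 19 mm behind it; z points along the fingers, y is the line along which they close (so a half turn about z gives the same grasp; the last joint's range is limited). The gripper opens to 85 mm and grips with 20 to 120 N. Pads are 22 mm wide; open, the fingers measure 114 mm over their backs; the gripper's body (76 mm by 85 mm) begins 54 mm behind the grasp point. The pads swing forward as they close: fully open they stand 13 mm farther back than shut.
Start: joints at [-1.384, 0.053, 1.613, -0, 1.476, -0.119], TCP at [0.188, -0.596, 0.231] pointing down, gripper open.
Joint ranges: [-3.01, 3.01], [-1.01, 2.22], [0.06, 2.58], [-1.02, 4.17], [0.09, 2.62], [-3.14, 3.14]. Speed limits (rad/s): [2.57, 2.57, 3.14, 3.14, 3.14, 3.14].

INTERFACE

Orientations are given as a unit quaternion [w, x, y, z].
In Python, from plant import manip gives the robot as it stands.
- The arm moves only by the tool carry_out, never from a script. Its argument "moves" is a list of rows, each a list of 7 numbers: the opening, from 0 (shut) to 1 (fully open), then the shift along the tool's x, y, z normalised to -1 to 1, where 1 is 0.4 m, then the turn, a rotation vector about the tool's x, y, z normalised to -1 to 1, where 1 is 0.5 rad. In form: [[grip, dx, dy, dz, rx, ry, rz], ...]. A call has 1 to 8 rows; each row is the pose to reach, as a shift and turn from the pose commanded when the call began, along the tool's axes at that moment; what a row does not reach only later rows make up. A row lasts 1/12 s, in which the tool goes at most 41.7 mm and 7.16 degrees, less where a joint would pass 70% of its speed; a pose out of reach is approached as far as the arm can. A call with a number of a shift or a turn outside -1 to 1 is refused whole. A call with a gripper value outside its range is refused whole. The fingers move at their own pace and stop on an object; the grip force is fixed at half the most. Time passes only in rows, so rows that repeat a pose let the fingers close. It gives the time, the measured TCP pose, the force and the opening at its end, in the units of the state.
- manip.state(): the state, without advancing time (a new reading comes with each control period).
- manip.grab_frame(name): name is "scene" or "top" or "wrist"; returns the picture (400x640x3 uint8, red, green, blue); there is no depth.
- manip.camera_info(name): a dict with "intrinsics" (3x3 intrinsics, pixels), "extrinsics" (4x4, takes a point from world to camera coordinates). Camera axes: x right, y down, z forward; pixel columns grow to the right and rows downward; lengths in m; the calibration is good to about 2 mm. A picture is of the moment at which its call begins: read the wrist's pose just before it. camera_info takes no time and is no camera call; for the wrist camera it gives the pose at the moment of the call.
- manip.job_done(): hands the job in, once; it reports no verdict.
The state is a dict: "time": time; "joint_pos": joint angles; "joint_vel": joint speeds; "joint_efforts": joint torques, N m; "tool_pos": TCP position; "tool_rot": TCP orientation; "contact_force": force on the tool from outside, world axes, zero at the start; "ft_torque": the same for the moment, N m; "gripper_width": opening from 0.0 (shut) to 1.0 (fully open).
Only numpy, scipy, OpenCV 4.12 (cv2) and the standard library are available. Lean on these libraries where they do the work, as an engineer would, in place of code of your own. Each camera call takes 0.05 s, during which the arm holds its last target. There are 200 camera calls.

TASK

Press the dispenser's key right down with one finger and keep it down, so that its spring ejector pops the round mint tin out of the bay, and trap the tin with the other finger on the sloping chute before it slides off the open end. Only touch the tin, never pick it up, and leave everything else on the table where it stands. Finish while holding it so: one finger keeping the key down, and the tin lying still on the chute against the other finger.

Things in the scene. Friction and masses are not known exactly. Their poses are not given: they have to be found in the camera images.
- dispenser: White and steel dispenser fixed to the table, 233 mm long, 66 mm wide plus a key block. Origin on the table under its centre line; +x points down the chute, +y to the key's side, z up. Spring housing at x -173 to -128 mm (80 mm high), level open bay x -128 to -50 (floor 56 mm high, walls 18 mm above it), then the open chute down to x = +60.
- key (a joint): The press key, a flat steel pad 50 (x) by 44 mm (y) on a block beside the chute. 0 = up (top 48 mm above the table), 0.008 m = fully down. Takes 2 N to start, 5 to 7 N fully down, springs back. It drives the ejector plate behind the tin, 5 mm per mm pressed: at 6 to 7 mm of travel the tin tips onto the chute and slides.
- key_spot (a point): Centre of the key's top face when fully down (40 mm above the table; fixed to the dispenser; the key's top is 8 mm higher when up).
- trap_spot (a point): Point on the chute's floor, on its centre line, level with the key: 62 mm from key_spot along the dispenser's y, 30 mm above the table, 45 mm short of the open end. A fingertip 5 to 15 mm above it stops the tin; one pressing the key fully down is at such a height (10 mm above it).
- chute_end (a point): Middle of the chute's open lower end, on its floor, 12 mm above the table. The chute is slippery bare steel falling at 22 degrees from the bay (dispenser x = -50 mm, 56 mm high) to here (x = +60); 58 mm wide inside, cheeks 10 mm above its floor. A free tin slides off in under half a second.
- tin_center (a point): Centre of the round aluminium mint tin, 50 mm across, 18 mm thick, about 80 g, loose, lying flat in the dispenser's bay at the start, centred about 28 mm behind the top of the chute.
- spare_tin_center (a point): Centre of a second, like tin lying on the table beside the dispenser: leave it alone.
- tumbler_rim (a point): Bystander: centre of the rim of a glass tumbler, 68 mm across, 85 mm high, beyond the chute's end.
- teaspoon_grip (a point): Bystander: handle of a teaspoon 140 mm long, on the table beyond the key.
- shaker: Bystander: salt shaker, 38 mm across, 62 mm high; origin under its foot.
- carton_a: Bystander: lunch carton 130 x 130 x 120 mm high; origin under its centre.
- carton_b: Bystander: second lunch carton, same size; origin under its centre.
- mug_rim (a point): Bystander: centre of the rim of a mug, 80 mm across, 90 mm high.
- sauce: Bystander: sauce bottle, 56 mm across, 160 mm high; origin under its foot.

How it is judged:
By the outcome, as a careful person would: the job done as asked, in the order asked, and still so for the second after the job is handed in, while the arm keeps its last pose, push and grip.
It also fails if it takes over 29 s, if anything falls off the work surface, if the arm or the gripper's body presses on something with over 40 N, if the wrist force passes 120 N, or if a joint passes its speed limit or range.

## Working session

There is one attempt and no reset: what is moved stays moved. The work goes in short steps, Python scripts to look and compute and a tool call to move; the robot and the scene stay as the last step left them, time stands still between calls to the robot, and variables do not carry over. Pictures are saved under pics/ and viewed, on a budget of 10 in all, crops included, one or two more only if the job needs it, and the job is handed in when it is done.

Besides the shell and the picture viewer there is one more tool, called after "Request:" as name(argument=value, ...) on one line, values as JSON. carry_out: Moves the arm, as the interface text tells. Scaled input: -1 to 1 covers 0.4 m each way for a shift and 0.5 rad each way for a turn. Its arguments: {"type":"object","properties":{"moves":{"type":"array"}},"required":["moves"]}

```bash
ls; mkdir -p pics; python3 - <<'E'
from plant import manip
import cv2,numpy as np
print(manip.state())
for n in ["scene","top","wrist"]:
    i=manip.camera_info(n);print(n,np.round(i["intrinsics"],1).tolist(),np.round(i["extrinsics"],4).tolist())
    cv2.imwrite(f"pics/{n}0.png",manip.grab_frame(n)[:,:,::-1])
E
```

```text
pics
{'time': 0.0, 'joint_pos': array([-1.38397366e+00,  5.33322800e-02,  1.61432995e+00,  1.42431532e-05,
        1.47601544e+00, -1.19010307e-01]), 'joint_vel': array([ 0.00021223, -0.00064788, -0.00142941,  0.00019816, -0.00029998,
       -0.00046179]), 'joint_efforts': array([ 1.40516637e-03, -3.93681800e+01, -3.70174098e+01, -1.09809398e-04,
        7.11614237e-03,  8.04695020e-06]), 'tool_pos': array([ 0.18805769, -0.59536294,  0.23005679]), 'tool_rot': array([-1.04214955e-03,  9.88330606e-01,  1.52320474e-01, -2.82558741e-05]), 'contact_force': array([ 0.18437236,  0.36591444, -0.11957069]), 'ft_torque': array([ 0.02247541,  0.00682188, -0.00046689]), 'gripper_width': 0.9974716973425498}
scene [[482.8, 0.0, 323.7], [0.0, 482.8, 206.3], [0.0, 0.0, 1.0]] [[-0.8204, 0.5716, 0.0104, 0.4311], [0.4313, 0.6308, -0.645, -0.194], [-0.3753, -0.5247, -0.7641, 2.0596], [0.0, 0.0, 0.0, 1.0]]
top [[366.4, 0.0, 323.9], [0.0, 366.4, 203.3], [0.0, 0.0, 1.0]] [[0.0094, -0.9999, 0.0141, -0.0077], [-0.9991, -0.01, -0.0404, 0.519], [0.0405, -0.0137, -0.9991, 1.0838], [0.0, 0.0, 0.0, 1.0]]
wrist [[289.5, 0.0, 319.9], [0.0, 289.5, 203.2], [0.0, 0.0, 1.0]] [[0.3002, -0.9539, -0.0006, -0.6253], [-0.9201, -0.2898, 0.2634, -0.0326], [-0.2515, -0.0785, -0.9647, 0.3785], [0.0, 0.0, 0.0, 1.0]]
```

View pics/top0.png

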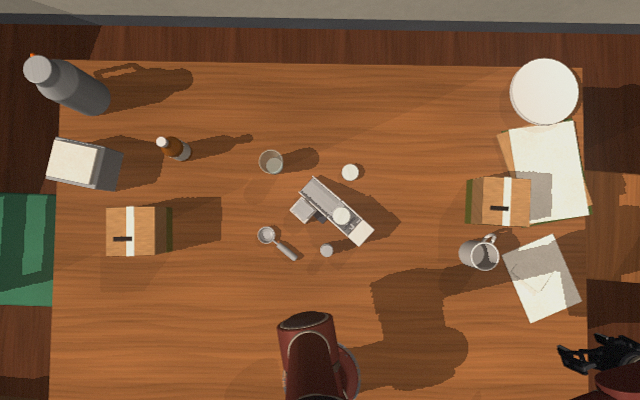

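View pics/scene0.png

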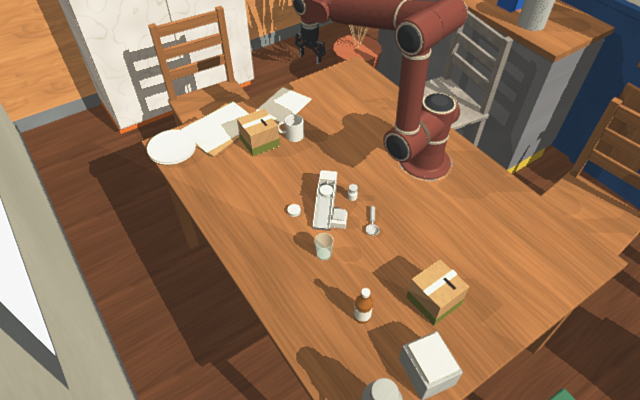

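The top view shows the dispenser with its housing near (360,232), the tin in its bay at (342,216), the chute end near (313,183) and the key near (303,208). The spare tin is at (350,172), the shaker at (326,250), the spoon around (280,243) and the tumbler at (271,161). The scene view shows the same layout, with the dispenser at (327,200). I'll take a rough fix from these, then go closer with the wrist camera.

```bash
cat > h.py <<'E'
import numpy as np,cv2
from plant import manip
from scipy.spatial.transform import Rotation as R
def ray(info,px):
    K,T=np.array(info["intrinsics"]),np.array(info["extrinsics"])
    c=-T[:3,:3].T@T[:3,3]; d=T[:3,:3].T@np.linalg.inv(K)@np.r_[px,1.]
    return c,d/np.linalg.norm(d)
def onz(info,px,z):
    c,d=ray(info,px); return c+d*(z-c[2])/d[2]
def tri(obs):  # [(info,px)...] -> point, residual
    A=np.zeros((3,3));b=np.zeros(3);L=[ray(*o) for o in obs]
    for c,d in L:
        P=np.eye(3)-np.outer(d,d);A+=P;b+=P@c
    p=np.linalg.solve(A,b);return p,[np.linalg.norm((np.eye(3)-np.outer(d,d))@(p-c)) for c,d in L]
def proj(info,p):
    q=np.array(info["extrinsics"])@np.r_[p,1.];q=np.array(info["intrinsics"])@q[:3];return q[:2]/q[2]
def tool():
    s=manip.state();w,x,y,z=s["tool_rot"];return s["tool_pos"],R.from_quat([x,y,z,w])
def goal(p,Rg):  # row numbers for target pose
    p0,r0=tool();return np.round(r0.inv().apply(p-p0)/.4,4),np.round((r0.inv()*Rg).as_rotvec()/.5,4)
def down(yaw): # tool y at world angle yaw, z down
    y=np.array([np.cos(yaw),np.sin(yaw),0]);z=np.array([0,0,-1.]);return R.from_matrix(np.c_[np.cross(y,z),y,z])
E
python3 - <<'E'
from h import *
t=manip.camera_info("top");s=manip.camera_info("scene")
for n,p,z in [("tin",(342,216),.074),("house",(363,236),.08),("end",(313,183),.015),("key",(301,209),.048),("spare",(350,172),.018),("shaker",(326,250),.062),("tumbler",(271,161),.085)]: print(n,onz(t,p,z).round(3))
w=manip.camera_info("wrist");p,r=tool();c,d=ray(w,w["intrinsics"][:2,2] if 0 else (320,203))
print("cam in tool",r.inv().apply(c-p).round(3),"dir",r.inv().apply(d).round(3))
a=onz(t,(363,236),.08)-onz(t,(342,216),.074);print(np.degrees(np.arctan2(-a[1],-a[0])))
ang=np.arctan2(-a[1],-a[0]); Rg=down(ang-np.pi/2)
for P in ([.45,-.02,.30],[.52,-.05,.30]): print(goal(np.array(P),Rg))
E
```

```text
tin [ 0.481 -0.053  0.074]
house [ 0.426 -0.112  0.08 ]
end [0.579 0.03  0.015]
key [0.5   0.063 0.048]
spare [ 0.613 -0.08   0.018]
shaker [ 0.385 -0.009  0.062]
tumbler [0.633 0.147 0.085]
cam in tool [ 0.068  0.001 -0.143] dir [-0.263  0.001  0.965]
46.717755635435225
(array([ 1.0577, -1.1752, -0.1721]), array([-0.0031, -0.0011, -1.0192]))
(array([ 1.202 , -1.051 , -0.1723]), array([-0.0031, -0.0011, -1.0192]))
```

Request:
carry_out(moves=[[0.55, 0.95, -0.98, -0.1, 0, 0, -1], [0.55, 0.95, -0.98, -0.1, 0, 0, -1], [0.55, 0.95, -0.98, -0.1, 0, 0, -1], [0.55, 0.95, -0.98, -0.1, 0, 0, -1], [0.55, 0.95, -0.98, -0.1, 0, 0, -1], [0.55, 0.95, -0.98, -0.1, 0, 0, -1], [0.55, 0.95, -0.98, -0.1, 0, 0, -1], [0.55, 0.95, -0.98, -0.1, 0, 0, -1]])

```text
time: 0.82
tool_pos: [0.3372, -0.2967, 0.2555]
tool_rot: [-0.0, 0.92, 0.392, 0.0]
contact_force: [0.4, -0.7, -0.3]
gripper_width: 0.551
```

```bash
python3 - <<'E'
from h import *
s=manip.state();print(s["time"],s["tool_pos"],s["tool_rot"],s["gripper_width"],s["joint_pos"])
Rg=down(np.radians(-43.3));print(goal(np.array([.50,0.0,.27]),Rg))
E
```

```text
0.8167 [ 0.33721457 -0.2967381   0.25550356] [-5.15583048e-07  9.20064904e-01  3.91765959e-01  7.53911984e-05] 0.5507810306381569 [-8.87677214e-01 -4.02320244e-01  1.97254359e+00  1.45172066e-04
  1.57132854e+00 -1.21981200e-01]
(array([ 0.8168, -0.2207, -0.0361]), array([ 0.0001, -0.0003, -0.0199]))
```

Request:
carry_out(moves=[[0.55, 0.82, -0.22, -0.04, 0, 0, -0.02], [0.55, 0.82, -0.22, -0.04, 0, 0, -0.02], [0.55, 0.82, -0.22, -0.04, 0, 0, -0.02], [0.55, 0.82, -0.22, -0.04, 0, 0, -0.02], [0.55, 0.82, -0.22, -0.04, 0, 0, -0.02], [0.55, 0.82, -0.22, -0.04, 0, 0, -0.02], [0.55, 0.82, -0.22, -0.04, 0, 0, -0.02], [0.55, 0.82, -0.22, -0.04, 0, 0, -0.02]])

```text
time: 1.48
tool_pos: [0.4978, -0.0047, 0.2713]
tool_rot: [0.0, 0.918, 0.397, 0.0]
contact_force: [-0.2, -1.3, -0.0]
gripper_width: 0.55
```

Request:
carry_out(moves=[[0.55, 0.1, 0, 0, 0, 0, 0], [0.55, 0.1, 0, 0, 0, 0, 0], [0.55, 0.1, 0, 0, 0, 0, 0]])

```text
time: 1.73
tool_pos: [0.5251, 0.0238, 0.2703]
tool_rot: [-0.0, 0.917, 0.398, -0.001]
contact_force: [-0.2, -1.5, 0.3]
gripper_width: 0.552
```

```bash
python3 - <<'E'
from h import *
import pickle
i=manip.camera_info("wrist");f=manip.grab_frame("wrist");cv2.imwrite("pics/w1.png",f[:,:,::-1])
pickle.dump(i,open("w1.pkl","wb"));s=manip.state();print(s["time"],s["tool_pos"],s["gripper_width"],s["joint_vel"].round(3))
E
```

```text
1.7833 [0.52466181 0.02271074 0.27058671] 0.5501652881945577 [-0.035 -0.029  0.018 -0.001  0.002  0.001]
```

View pics/w1.png

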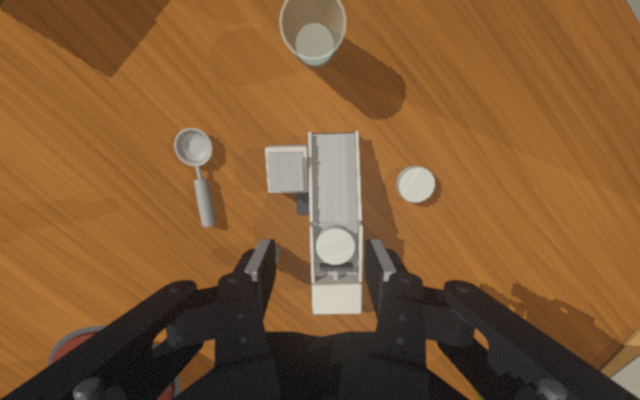

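The wrist view shows the chute from its top edge near row 222 up to the open end at (334,133). The key pad is at (287,170), the bay tin at (335,245) and the fingertips near (262,262) and (378,262). I'll take a second viewpoint.

Request:
carry_out(moves=[[0.55, 0.1, -0.1, 0.1, 0, 0, 0], [0.55, 0.1, -0.1, 0.1, 0, 0, 0], [0.55, 0.1, -0.1, 0.1, 0, 0, 0], [0.55, 0.1, -0.1, 0.1, 0, 0, 0], [0.55, 0.1, -0.1, 0.1, 0, 0, 0]])

```text
time: 2.2
tool_pos: [0.5232, 0.0774, 0.2321]
tool_rot: [0.001, 0.918, 0.396, 0.0]
contact_force: [-0.0, -0.7, 0.5]
gripper_width: 0.547
```

```bash
python3 - <<'E'
from h import *
import pickle
i=manip.camera_info("wrist");f=manip.grab_frame("wrist");cv2.imwrite("pics/w2.png",f[:,:,::-1])
pickle.dump(i,open("w2.pkl","wb"));s=manip.state();print(s["time"],s["tool_pos"],s["gripper_width"],s["joint_vel"].round(3))
c=lambda a,x,y:cv2.resize(a[y:y+200,x:x+200],(400*1,400),interpolation=cv2.INTER_CUBIC)
cv2.imwrite("pics/c12.png",np.hstack([c(cv2.imread("pics/w1.png"),230,115),c(f[:,:,::-1],230,115)]))
E
```

```text
2.25 [0.52353937 0.07731243 0.23266103] 0.5467433533869258 [-0.002 -0.001 -0.011  0.002 -0.001  0.003]
```

View pics/w2.png

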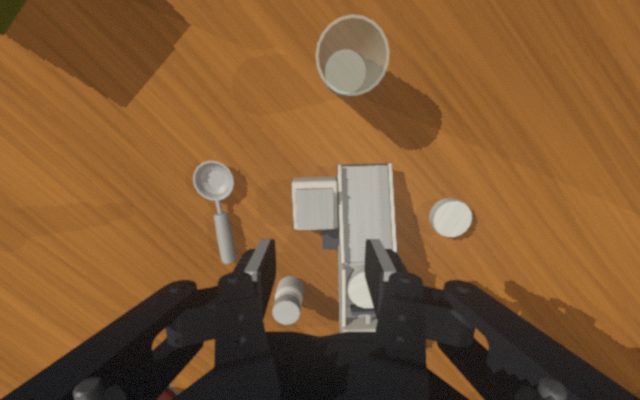

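The second view shows the key pad around (315,208), the chute end spanning about (338–392,165) and the right finger covering part of the tin. I'll enlarge both views to read off corners.

```bash
python3 - <<'E'
from h import *
c=lambda a,x,y:cv2.resize(a[y:y+148,x:x+100],None,fx=4,fy=4,interpolation=cv2.INTER_CUBIC)
o=np.hstack([c(cv2.imread("pics/w1.png"),262,122),c(cv2.imread("pics/w2.png"),290,155)])
for k in range(0,800,40): cv2.putText(o,"",(k,10),0,.3,0); cv2.line(o,(k,0),(k,6),(0,0,255),1)
for k in range(0,592,40): cv2.line(o,(0,k),(6,k),(0,0,255),1)
cv2.imwrite("pics/c12.png",o)
E
```

```text
(no output)
```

View pics/c12.png

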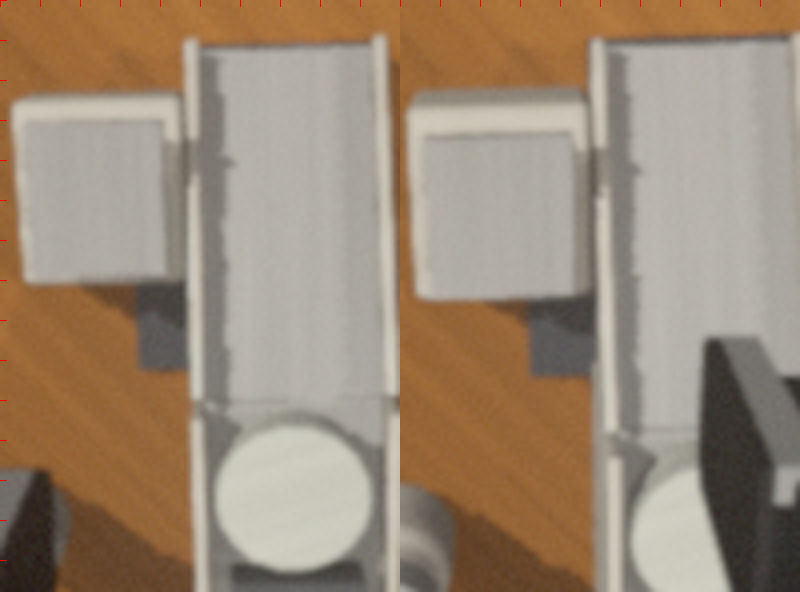

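```bash
python3 - <<'E'
from h import *
import pickle
a=pickle.load(open("w1.pkl","rb"));b=pickle.load(open("w2.pkl","rb"))
A=lambda u,v:(262+u/4,122+v/4);B=lambda u,v:(290+u/4,155+v/4)
P={}
for n,u,v in [("kTL",(22,120),(25,134)),("kTR",(164,121),(173,132)),("kBR",(167,279),(176,296)),("kBL",(25,282),(25,297)),("eL",(201,46),(207,42)),("eR",(375,44),(395,38)),("crL",(203,402),(212,433))]:
    p,r=tri([(a,A(*u)),(b,B(*v))]);P[n]=p;print(n,p.round(4),np.round(r,4))
zk=.048
k=np.mean([onz(i,f(*q),zk) for i,f,qs in((a,A,[(22,120),(164,121),(167,279),(25,282)]),(b,B,[(25,134),(173,132),(176,296),(25,297)])) for q in qs],axis=0)
for i,f,qs in((a,A,[(22,120),(164,121),(167,279),(25,282)]),(b,B,[(25,134),(173,132),(176,296),(25,297)])):
    c=[onz(i,f(*q),zk) for q in qs];print("key@48",np.mean(c,0).round(4),[round(np.linalg.norm(c[j]-c[j-1])*1e3,1) for j in range(4)],[round(np.degrees(np.arctan2(*(c[j]-c[l])[1::-1])),1) for j,l in((0,3),(1,2),(0,1),(3,2))])
for i,f,L,Rr in((a,A,(201,46),(375,44)),(b,B,(207,42),(395,38))):
    l,r=onz(i,f(*L),.012),onz(i,f(*Rr),.012);print("end",((l+r)/2).round(4),np.linalg.norm(l-r),np.degrees(np.arctan2(*(l-r)[1::-1])))
l,r=onz(a,A(203,402),.056),onz(a,A(385,402),.056);print("crease",((l+r)/2).round(4),np.linalg.norm(l-r),np.degrees(np.arctan2(*(l-r)[1::-1])))
# tin top, view 1 ellipse
im=cv2.imread("pics/w1.png");t=onz(a,A(294,493),.074);print("tin",t.round(4))
E
```

```text
kTL [0.5013 0.0914 0.0492] [0.0002 0.0002]
kTR [0.532  0.0608 0.04  ] [0.0001 0.0001]
kBR [0.498  0.0233 0.0436] [0.0003 0.0003]
kBL [0.4631 0.0542 0.0411] [0.0008 0.0008]
eL [0.5559 0.0694 0.0129] [0.0002 0.0002]
eR [0.5992 0.03   0.0136] [0.0004 0.0004]
crL [ 0.4799 -0.0124  0.0571] [0.0005 0.0005]
key@48 [0.4991 0.0578 0.048 ] [np.float64(51.9), np.float64(44.3), np.float64(50.6), np.float64(46.0)] [np.float64(45.2), np.float64(47.1), np.float64(136.5), np.float64(138.1)]
key@48 [0.4999 0.0585 0.048 ] [np.float64(50.1), np.float64(42.8), np.float64(50.4), np.float64(45.4)] [np.float64(45.4), np.float64(48.3), np.float64(137.4), np.float64(136.9)]
end [0.5772 0.0496 0.012 ] 0.05866082925243362 137.5318523667608
end [0.5779 0.0494 0.012 ] 0.05904554691340018 137.80702867574806
crease [ 0.5018 -0.033   0.056 ] 0.059369407104258136 136.88873478360279
tin [ 0.4848 -0.0502  0.074 ]
```

Both views agree with the given sizes. The key top triangulates to about 44 mm (text 48), the chute end to 13 mm (text 12) and the crease to 57 mm (text 56). The key measures about 50 × 45 mm, the chute is 59 mm wide and its axis is at 47.5°. Next I'll compute the shift to a point above the key/trap midpoint.

```bash
python3 - <<'E'
from h import *
Rg=down(np.radians(-42.5));print(goal(np.array([.5238,.0372,.085]),Rg))
e=np.array([.5775,.0495]);u=np.array([np.cos(np.radians(47.5)),np.sin(np.radians(47.5))]);v=np.array([-u[1],u[0]])
t=e-.045*u;print("trap",t,"key pred",t+.062*v)
E
```

```text
(array([-0.0729,  0.0686,  0.3692]), array([ 0.0038, -0.0021, -0.03  ]))
trap [0.54709844 0.01632252] key pred [0.50138725 0.05820911]
```

Request:
carry_out(moves=[[0.58, -0.073, 0.069, 0.1, 0, 0, -0.03], [0.58, -0.073, 0.069, 0.2, 0, 0, -0.03], [0.58, -0.073, 0.069, 0.3, 0, 0, -0.03], [0.58, -0.073, 0.069, 0.37, 0, 0, -0.03], [0.58, -0.073, 0.069, 0.37, 0, 0, -0.03], [0.58, -0.073, 0.069, 0.37, 0, 0, -0.03], [0.58, -0.073, 0.069, 0.37, 0, 0, -0.03]])

```text
time: 2.83
tool_pos: [0.5253, 0.0378, 0.0864]
tool_rot: [0.001, 0.915, 0.403, 0.002]
contact_force: [0.2, -0.3, -0.3]
gripper_width: 0.581
```

```bash
python3 - <<'E'
from h import *
Rg=down(np.radians(-42.5));print(goal(np.array([.5238,.0372,.06]),Rg))
i=manip.camera_info("wrist")
f=manip.grab_frame("wrist");cv2.imwrite("pics/w3.png",f[:,:,::-1]);s=manip.state();print(s["time"],s["tool_pos"],s["contact_force"],s["gripper_width"])
for n,p in (("key",(.5,.0582,.048)),("trap",(.5465,.0163,.030)),("tcp",s["tool_pos"])):print(n,proj(i,np.array(p)).round(0))
E
```

```text
(array([-0.0037, -0.002 ,  0.066 ]), array([ 0.0071, -0.0053,  0.0017]))
2.8833 [0.52595353 0.03798742 0.08728694] [ 0.67067486 -0.17574318  0.84194996] 0.5825333750479087
key [269. 231.]
trap [359. 222.]
tcp [318. 253.]
```

View pics/w3.png

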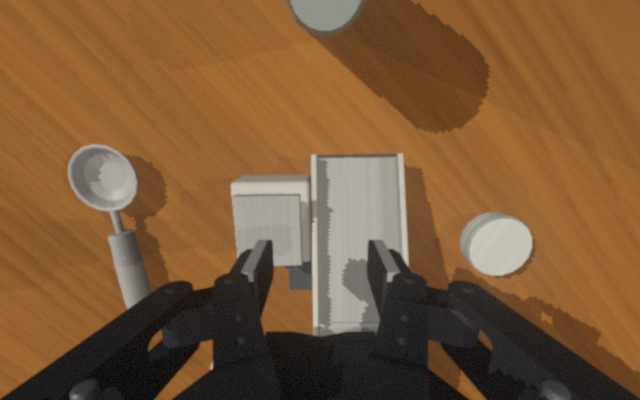

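The left fingertip at (260,243) stands over the key's column and the right one at (380,243) over the chute. Their spacing is about 120 px, or roughly 61 mm, as wanted. Next I'll descend to just above the key.

Request:
carry_out(moves=[[0.58, -0.004, -0.002, 0.05, 0, 0, 0], [0.58, -0.004, -0.002, 0.085, 0, 0, 0], [0.58, -0.004, -0.002, 0.085, 0, 0, 0], [0.58, -0.004, -0.002, 0.085, 0, 0, 0], [0.58, -0.004, -0.002, 0.085, 0, 0, 0]])

```text
time: 3.3
tool_pos: [0.5235, 0.0378, 0.0521]
tool_rot: [0.001, 0.915, 0.404, 0.002]
contact_force: [-0.3, 0.5, -0.4]
gripper_width: 0.579
```

Request:
carry_out(moves=[[0.58, 0, 0, 0.005, 0, 0, 0], [0.58, 0, 0, 0.01, 0, 0, 0], [0.58, 0, 0, 0.01, 0, 0, 0]])

```text
time: 3.55
tool_pos: [0.5218, 0.0379, 0.0458]
tool_rot: [0.0, 0.915, 0.404, 0.0]
contact_force: [-1.0, -1.0, 0.5]
gripper_width: 0.581
```

Request:
carry_out(moves=[[0.58, 0, 0, 0.005, 0, 0, 0], [0.58, 0, 0, 0.01, 0, 0, 0], [0.58, 0, 0, 0.01, 0, 0, 0]])

```text
time: 3.8
tool_pos: [0.522, 0.0379, 0.0416]
tool_rot: [0.0, 0.915, 0.404, 0.0]
contact_force: [0.1, -0.4, 1.8]
gripper_width: 0.582
```

Request:
carry_out(moves=[[0.58, 0, 0, 0.005, 0, 0, 0], [0.58, 0, 0, 0.01, 0, 0, 0], [0.58, 0, 0, 0.01, 0, 0, 0]])

```text
time: 4.05
tool_pos: [0.522, 0.0379, 0.0377]
tool_rot: [0.0, 0.915, 0.404, 0.0]
contact_force: [0.0, 0.4, 4.8]
gripper_width: 0.58
```

```bash
python3 - <<'E'
from h import *
f=manip.grab_frame("wrist");cv2.imwrite("pics/w4.png",f[:,:,::-1]);s=manip.state();print(s["time"],s["tool_pos"],s["contact_force"],s["ft_torque"])
E
```

```text
4.1 [0.52204721 0.03789423 0.03783001] [-0.63388586 -1.03675799  5.0198685 ] [ 0.09350784  0.1239813  -0.03893077]
```

View pics/w4.png

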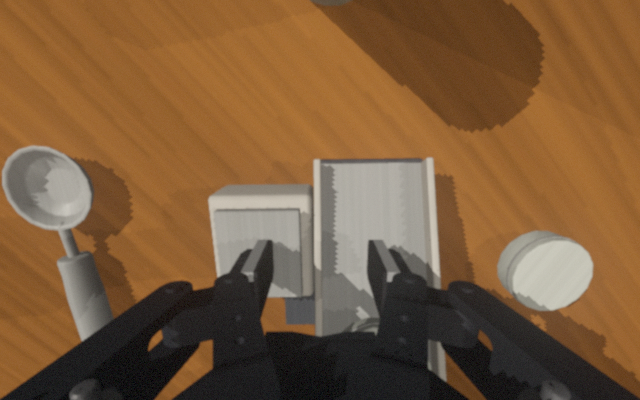

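The left finger at (258,262) is pressing on the key pad with 5 N, and the right one at (382,262) is in the chute. The tin's front edge is already showing at (370,325) at the top of the chute. Now I'll press fully.

Request:
carry_out(moves=[[0.58, 0, 0, 0.006, 0, 0, 0], [0.58, 0, 0, 0.012, 0, 0, 0], [0.58, 0, 0, 0.016, 0, 0, 0], [0.58, 0, 0, 0.016, 0, 0, 0], [0.58, 0, 0, 0.016, 0, 0, 0], [0.58, 0, 0, 0.016, 0, 0, 0]])

```text
time: 4.6
tool_pos: [0.5223, 0.0379, 0.0365]
tool_rot: [-0.001, 0.915, 0.404, -0.001]
contact_force: [-15.7, -0.1, 36.1]
gripper_width: 0.583
```

```bash
python3 - <<'E'
from h import *
f=manip.grab_frame("wrist");cv2.imwrite("pics/w5.png",f[:,:,::-1]);s=manip.state();print(s["time"],s["tool_pos"],s["contact_force"],s["ft_torque"])
E
```

```text
4.65 [0.52237759 0.03791998 0.03650407] [-15.82504889  -0.45380795  34.83638012] [0.6100885  3.3578268  0.27171628]
```

View pics/w5.png

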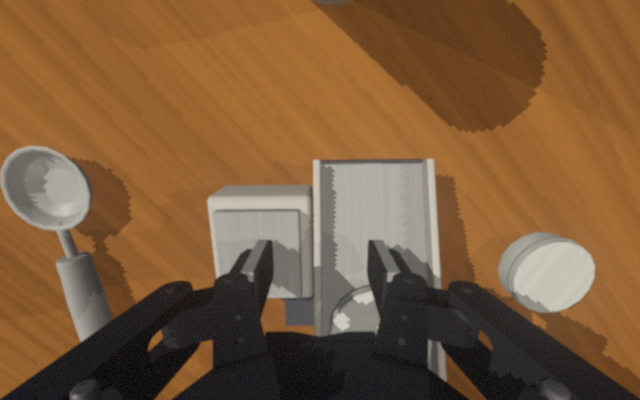

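The tin's front edge is now down the chute near (365,288), beside the right finger. The force is 36 N with a 16 N sideways part, so the key has reached a stop. I'll check the geometry.

```bash
python3 - <<'E'
from h import *
i=manip.camera_info("wrist");s=manip.state()
a=np.radians(47.5);u=np.array([np.cos(a),np.sin(a),0]);v=np.array([-u[1],u[0],0]);e=np.array([.5775,.0495,0]);O=e-.06*u
p,r=tool();print("tcp in disp",(p-O)@u,(p-O)@v,"force u,v",s["contact_force"]@u,s["contact_force"]@v, "tool z",r.apply([0,0,1]).round(4))
k=np.array([.5,.0582,0])
for z in(.040,.042,.044,.048):
    print(z,[proj(i,k+x*u*.025+y*v*.022+[0,0,z]).round(1).tolist() for x,y in((1,1),(1,-1),(-1,-1))])
fl=lambda x:.012+(.06-x)*np.tan(np.radians(22))
n=np.array([np.sin(np.radians(22)),np.cos(np.radians(22))])
for cx in(-12,-16,-21,-26,-38):  # tin centre footprint on floor; front point of top rim
    x=cx/1e3; b=np.array([x,fl(x)]);d=np.array([np.cos(np.radians(22)),-np.sin(np.radians(22))])
    q=b+.018*n+.025*d; q2=b+.025*d;print(cx,[proj(i,O+w[0]*u+[0,0,w[1]]).round(0).tolist() for w in(q,q2)], "rim x",q.round(3),q2.round(3))
f=cv2.imread("pics/w5.png");o=cv2.resize(f[150:350,190:450],None,fx=3,fy=3,interpolation=cv2.INTER_CUBIC);cv2.imwrite("pics/c5.png",o)
g=cv2.cvtColor(f,6);print(g[195:225,255].tolist())
E
```

```text
tcp in disp 0.014222158300606606 0.03281715375477937 force u,v -11.02583038157452 11.36086168794608 tool z [-2.4e-03  1.0e-04 -1.0e+00]
0.04 [[213.7, 210.6], [301.1, 210.8], [302.5, 297.9]]
0.042 [[212.3, 211.8], [300.8, 212.0], [302.3, 300.0]]
0.044 [[210.8, 213.0], [300.6, 213.2], [302.0, 302.2]]
0.048 [[207.8, 215.5], [300.0, 215.7], [301.6, 306.8]]
-12 [[384.0, 257.0], [376.0, 255.0]] rim x [0.018 0.048] [0.011 0.032]
-16 [[384.0, 266.0], [377.0, 262.0]] rim x [0.014 0.05 ] [0.007 0.033]
-21 [[384.0, 277.0], [377.0, 272.0]] rim x [0.009 0.052] [0.002 0.035]
-26 [[384.0, 288.0], [377.0, 282.0]] rim x [0.004 0.054] [-0.003  0.037]
-38 [[385.0, 316.0], [377.0, 307.0]] rim x [-0.008  0.059] [-0.015  0.042]
[145, 162, 174, 183, 185, 188, 191, 193, 193, 194, 193, 194, 189, 174, 140, 120, 133, 153, 160, 163, 164, 163, 164, 164, 165, 164, 165, 164, 167, 166]
```

View pics/c5.png

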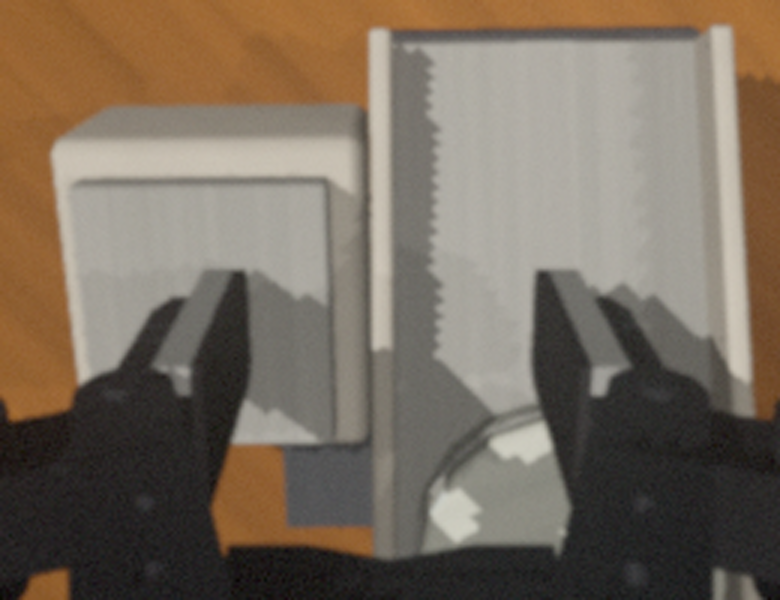

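Key corners at (214,210) and (299,210) match the projection for a 40 mm top, so it is fully down. The tin's front rim sits at the trap finger's upstream face. I'll ease the press a little and check stillness.

Request:
carry_out(moves=[[0.58, 0, 0, -0.005, 0, 0, 0], [0.58, 0, 0, -0.005, 0, 0, 0], [0.58, 0, 0, -0.005, 0, 0, 0], [0.58, 0, 0, -0.005, 0, 0, 0], [0.58, 0, 0, -0.005, 0, 0, 0], [0.58, 0, 0, -0.005, 0, 0, 0]])

```text
time: 5.15
tool_pos: [0.5222, 0.0379, 0.0366]
tool_rot: [-0.0, 0.915, 0.404, -0.0]
contact_force: [-9.9, -0.6, 23.8]
gripper_width: 0.578
```

```bash
python3 - <<'E'
from h import *
fs=[]
for k in range(12): fs.append(manip.grab_frame("wrist"))
a,b=[x.astype(int)[270:335,325:370] for x in(fs[0],fs[-1])];print("tin region diff",np.abs(a-b).mean(),"vs noise elsewhere",np.abs(fs[0].astype(int)-fs[-1])[100:150].mean())
w5=cv2.imread("pics/w5.png")[:,:,::-1].astype(int)[270:335,325:370];print("vs w5",np.abs(w5-b).mean())
f=fs[-1];s=manip.state();print(s["time"],s["tool_pos"],s["contact_force"])
t=manip.grab_frame("top");cv2.imwrite("pics/top9.png",t[:,:,::-1])
sc=manip.grab_frame("scene")[:,:,::-1];cv2.imwrite("pics/fin.png",np.hstack([f[150:350,190:450,::-1].repeat(2,0).repeat(2,1)[:,:400],cv2.resize(sc[140:270,270:400],(400,400),interpolation=cv2.INTER_CUBIC)]))
E
```

```text
tin region diff 1.6458119658119659 vs noise elsewhere 2.1174791666666666
vs w5 3.3839316239316237
5.75 [0.52224025 0.03791324 0.03664428] [-10.0599393    0.06220173  24.24477848]
```

View pics/fin.png

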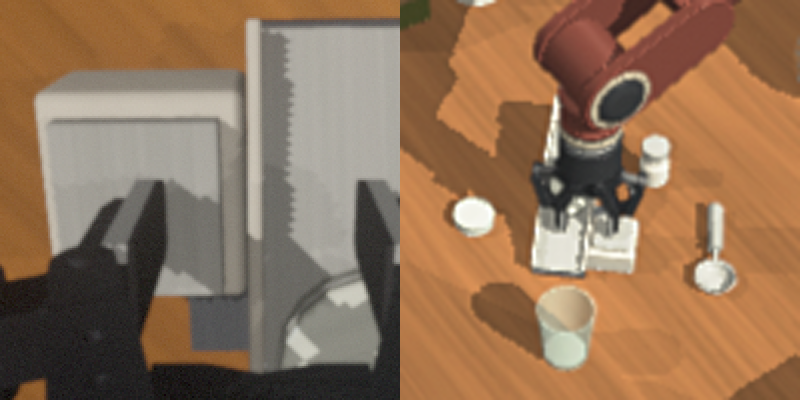

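The key height did not change when the load dropped from 36 to 24 N, so it is on its hard stop. The tin region shows no motion over 0.6 s (difference 1.6, below the 2.1 noise level). In the scene view the shaker, spoon, spare tin and tumbler are standing and look undisturbed. Handing in.

```bash
python3 -c "
from plant import manip
print(manip.job_done())"
```

```text
the job is handed in; nothing more can be done
None
```

The job is handed in at about 5.8 s of the 29 s allowed. One finger is holding the key fully down, and the tin is lying still on the chute against the other finger.

I located the key and chute from two wrist-camera views, lined the gripper up across the key and trap spots with the fingertips about 61 mm apart, and pressed straight down.

**Last checks:**
- **Key:** its corners in the picture match a top height of 40 mm, which is fully down. The height stayed the same when I eased the press from 36 to 24 N. The measured moment in the 36 N reading fits the load being on the key finger alone.
- **Tin:** its front rim is at the upstream face of the trap finger, and it did not move over 0.6 s.
- **Bystanders:** the shaker, teaspoon, spare tin and tumbler look undisturbed in the last scene crop. I did not compare the cartons, mug or sauce bottle before and after, but the arm did not go down near them.

**What disagreed:**
- **Triangulated key height:** the key top came out at about 40 to 49 mm by corner (mean 44), against the stated 48 mm. I used the stated height.
- **Sideways force:** about 10 N remains in the final reading, which I put down to friction on the key.

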